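Shake the order token out of its box

ROBOT

A 7-joint arm with a two-finger parallel gripper is mounted at the origin on the work surface. World frame = base frame: x ahead of the robot, y to its left, z up, the work surface at z = 0. Lengths are in m, angles in degrees, forces in N, time in s.
With the tool pointing down it reaches from about 0.425 to 0.875 m from the base axis. Payload 4.7 kg.
Tool frame: the origin (TCP) lies on the front face of the gripper's body, between the roots of the fingers; the fingertips stand 70 mm ahead of it and the grasp point (between the pads) lies 51 mm ahead of it; z points along the fingers, y is the direction in which the jaws open and shut (so a half turn about z gives the same grasp; the last joint's range is limited). The gripper opens to 87 mm and grips with 3 to 60 N. Pads are 19 mm wide; open, the fingers measure 117 mm over their backs; the gripper's body (75 mm by 190 mm) begins 51 mm behind the grasp point.
Start: joints at [-71.9, 18.392, -4.016, 83.108, 1.295, 78.541, -3.26], TCP at [0.193, 0.621, 0.292] pointing down, gripper open.
Joint ranges: [-163.93, 163.93], [-17.29, 119.83], [-79.2, 71.16], [3.27, 140.29], [-89.18, 269.18], [5.43, 117.66], [-154.24, 154.24]. Speed limits (degrees/s): [147.25, 147.25, 180, 180, 180, 180, 180].

INTERFACE

Orientations are given as [roll, pitch, yaw] about the fixed x, y, z axes, in that order (R = Rz(yaw) Ry(pitch) Rx(roll)).
In Python, from cell import env gives the robot as it stands.
- The arm moves only by the tool drive_tool, never from a script. Its argument "commands" is a list of rows, each a list of 7 numbers: the shift along the tool's x, y, z in cm, then the turn, a rotation vector about the tool's x, y, z in degrees, then the opening, from 0 (shut) to 1 (fully open). In form: [[tx, ty, tz, rx, ry, rz, hand], ...]. A call has 1 to 20 rows; each row shifts and turns the commanded pose from where the row before left it, along the tool's axes as they then stand; what a row does not reach is not made up. A row lasts 1/12 s, in which the tool goes at most 41.7 mm and 7.16 degrees, less where a joint would pass 70% of its speed; a pose out of reach is approached as far as the arm can. A call is refused whole if a number of a shift passes 4.17 or a number of a turn 7.16, either way. A call with a gripper value outside its range is refused whole. The fingers move at their own pace and stop on an object; "force" is the grip in N (left out, the last holds). Time passes only in rows, so rows that do not move let the fingers close. It gives the time, the measured TCP pose, the force and the opening at its end, in the units of the state.
- env.get_obs(): the state, without advancing time (a new reading comes with each control period).
- env.read_camera(name): name is "scene" or "top" or "wrist"; returns a dict with "img" (400x640x3 uint8, blue, green, red), "mtx" (3x3 intrinsics, pixels), "pose" (4x4, takes a point from camera to world coordinates). Camera axes: x right, y down, z forward; pixel columns grow to the right and rows downward; lengths in m; the calibration is good to about 2 mm. A picture is of the moment at which its call begins. There is no depth.
- env.sign_off(): hands the job in, once; it reports no verdict.
The state is a dict: "time_s": time; "qpos": joint angles; "joint_velocities": joint speeds; "effort": joint torques, N m; "tool_pos": TCP position; "tool_rot": TCP orientation; "force": force on the tool from outside, world axes, zero at the start; "wrist_torque": the same for the moment, N m; "grip_width": finger opening in m.
Only numpy, scipy, OpenCV 4.12 (cv2) and the standard library are available. Lean on these libraries where they do the work, as an engineer would, in place of code of your own. Each camera call takes 0.05 s, during which the arm holds its last target.

TASK

The last order token is still in the flat slotted token box. Pick the box up by its handle, tip it slot end down over the steel bowl and shake it until the token drops out into the bowl; the token must not touch the worktop or the board. Then lay the box back down flat, handle up, on the middle of its wooden board, and leave the bowl and the other things where they stand.

Things in the scene. Friction and masses are not known exactly. Their poses are not given: they have to be found in the camera images.
- token_box: closed flat box, 100 mm (its x) by 120 mm (y) by 30 mm high, about 0.22 kg; white floor and ends, clear sides and top, walls 4 mm. Origin: centre of its underside, z up. The only opening is the slot in the -x end, which starts facing roughly the robot. Inside, two lips flank the slot (4 mm deep, 3 mm thick, 18 to 21 mm either side), so a token in a front corner stays until shaken or rocked out
- slot (a point): centre of the slot's outer mouth, at x = -50 mm, y = 0, 9 mm above the underside of token_box. The slot is 36 mm wide (y) and 10 mm high and its lower edge is level with the inner floor
- grip (a point): place to pinch the white handle on the box's top, across its thickness (box y): the handle is 56 mm along x, 16 mm thick, 42 mm tall, centred on the top (30 to 72 mm above the underside); this point lies 20 mm below its top, 52 mm above the underside
- token: brass disc, 30 mm in diameter, 5 mm thick, 25 g; origin at the centre of one face, z its axis. It starts lying loose on the inner floor of token_box, anywhere (seen through the clear top; 22 mm inner height, so it cannot stand up), and slides of itself only when the box slopes by 25 to 40 degrees
- bowl: round steel bowl, rim radius 75 mm, 50 mm high, wall 3 mm, loose, 0.35 kg; origin at the centre of its underside, z up
- board: fixed square wooden board, 180 by 180 mm, 12 mm thick; origin at the centre of its underside. The box lies on it at the start
- tub: bystander: small white open tub, radius 36 mm, 45 mm high
- cutter: bystander: steel ring cutter, radius 33 mm, 45 mm high
- jar: bystander: closed glass jar with a steel cap, radius 30 mm, 85 mm high
There are look-alikes about, which are no part of the job. Leave any orange look-alike of the token_box alone.

How it is judged (in metres and radians):
On the way:
1. the token has dropped into the bowl while the box is held up off the board (horizontal distance between token and bowl below 0.068 m and z of token in the frame of bowl between 0 and 0.045 m and height (world z) of grip above 0.09 m), for 0.2 s.
At the end, for the whole second after the job is handed in: The token lies at rest in the upright bowl (within 68 mm of its axis, below its rim); the box lies flat (within 3.4 degrees), handle up, at rest on the board, its centre within 40 mm of the board's (horizontal distance between token and bowl below 0.068 m and z of token in the frame of bowl between 0 and 0.045 m and linear speed of token below 0.03 m/s and angle between bowl's own z axis and vertical below 0.1 rad and angle between token_box's own z axis and vertical below 0.06 rad and horizontal distance between token_box and board below 0.04 m and z of token_box in the frame of board between 0.008 and 0.017 m and linear speed of token_box below 0.02 m/s); the robot touches nothing.
It fails at once if the token touched the worktop or the board (contact force between token and table above 0.02 N or contact force between token and board above 0.02 N).
It fails at once if the bowl was moved more than 30 mm (distance of bowl from where it was at the start of the episode above 0.03 m).
It fails at once if a bystander was moved more than 20 mm (distance of any of tub, cutter, jar from where it was at the start of the episode above 0.02 m).
It also fails if it takes over 72 s, if anything falls off the work surface, if the arm or the gripper's body presses on something with over 40 N, if the wrist force passes 120 N, or if a joint passes its speed limit or range.

## Working session

There is one attempt and no reset: what is moved stays moved. The work goes in short steps, Python scripts to look and compute and a tool call to move; the robot and the scene stay as the last step left them, time stands still between calls to the robot, and variables do not carry over. Pictures are saved under pics/ and viewed, and the job is handed in when it is done.

Besides the shell and the picture viewer there is one more tool, called after ">>>" in YAML: its name, and indented under it one key for each argument. drive_tool: Moves the arm, as the interface text tells. Its arguments: {"type":"object","properties":{"commands":{"type":"array"},"force":{"type":"number"}},"required":["commands"]}

```bash
ls; mkdir -p pics
python3 - <<'E'
from cell import env
import cv2
o=env.get_obs(); print(o)
for n in ["scene","top","wrist"]:
    c=env.read_camera(n); cv2.imwrite(f"pics/{n}0.png",c["img"]); print(n,c["mtx"].round(1).tolist(),c["pose"].round(3).tolist())
E
```

```text
pics
{'time_s': 0.0, 'qpos': array([-71.90123118,  18.439225  ,  -4.01566232,  83.17644989,
         1.29404176,  78.53956561,  -3.26153589]), 'joint_velocities': array([ 0.08851175, -0.07189698, -0.03032167,  0.00127519,  0.07443798,
       -0.01239944,  0.00212528]), 'effort': array([-3.40053239e-04, -4.91299367e+01, -4.03871499e-01, -3.12526166e+01,
       -6.38242043e-02,  4.37918189e-02,  1.61718890e-04]), 'tool_pos': array([0.19310452, 0.62020717, 0.29114595]), 'tool_rot': array([-1.79889951e+02,  4.79681030e-03,  1.62709417e+02]), 'force': array([-0.07083007,  0.42267815,  0.51792294]), 'wrist_torque': array([-0.01700993,  0.01147327, -0.02301767]), 'grip_width': 0.08705013041647085}
scene [[373.0, 0.0, 311.4], [0.0, 373.0, 200.5], [0.0, 0.0, 1.0]] [[0.709, 0.573, -0.411, 0.929], [0.705, -0.576, 0.415, -0.381], [0.001, -0.584, -0.812, 0.81], [0.0, 0.0, 0.0, 1.0]]
top [[379.9, 0.0, 316.0], [0.0, 379.9, 205.8], [0.0, 0.0, 1.0]] [[0.026, -0.997, 0.073, 0.483], [-1.0, -0.026, -0.006, -0.009], [0.008, -0.073, -0.997, 0.963], [0.0, 0.0, 0.0, 1.0]]
wrist [[292.8, 0.0, 312.9], [0.0, 292.8, 200.3], [0.0, 0.0, 1.0]] [[0.299, 0.909, 0.292, 0.112], [0.954, -0.284, -0.091, 0.644], [0.0, 0.306, -0.952, 0.382], [0.0, 0.0, 0.0, 1.0]]
```

View pics/scene0.png

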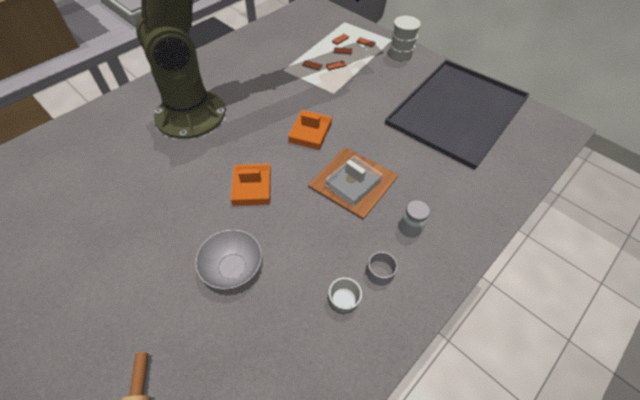

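View pics/top0.png

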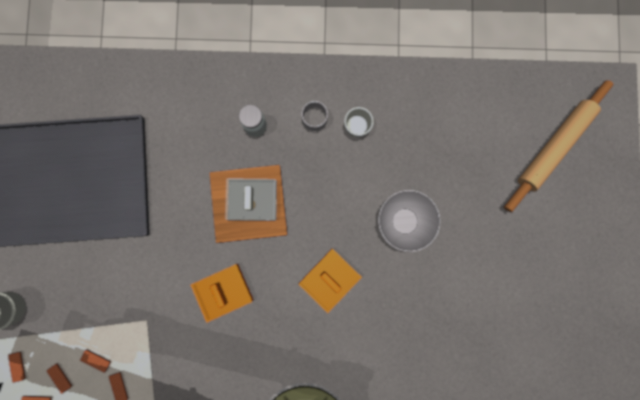

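View pics/wrist0.png

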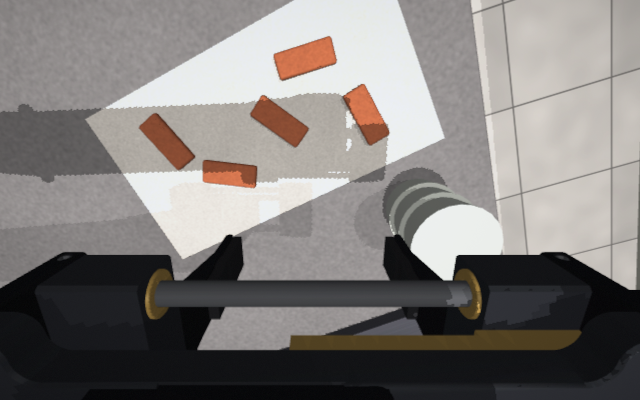

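Scene and top views: the grey-white box with a white handle lies on the wooden board at about (250,200) in the top view. The two orange boxes at (222,293) and (330,280) are look-alikes, and neither is on the board. The bowl is at (409,221), the jar at (251,118), the cutter at (315,115) and the tub at (358,123). Next I'll enlarge the box and measure.

```bash
cat > h.py <<'E'
import numpy as np,cv2
from cell import env
def ray(c,u,v,z):
    d=c["pose"][:3,:3]@np.linalg.inv(c["mtx"])@np.array([u,v,1.0]); p=c["pose"][:3,3]
    return p+d*(z-p[2])/d[2]
def proj(c,P):
    T=np.linalg.inv(c["pose"]); q=c["mtx"]@(T[:3,:3]@np.asarray(P,float)+T[:3,3]); return q[:2]/q[2]
E
python3 - <<'E'
from h import *
c=env.read_camera("top"); im=c["img"]
s=env.read_camera("scene")
a=cv2.resize(im[160:250,200:300],None,fx=6,fy=6,interpolation=cv2.INTER_CUBIC)
b=cv2.resize(s["img"][140:220,300:410],None,fx=6,fy=6,interpolation=cv2.INTER_CUBIC)
cv2.imwrite("pics/topc.png",a);cv2.imwrite("pics/scenec.png",b)
hsv=cv2.cvtColor(im,cv2.COLOR_BGR2HSV)
# orange-brown board region
m=((hsv[...,0]<20)&(hsv[...,1]>100)).astype(np.uint8); 
n,l,st,ce=cv2.connectedComponentsWithStats(m)
for i in range(1,n):
    if st[i,4]>300: print(st[i],ce[i])
r=np.zeros_like(m); r[160:250,205:295]=m[160:250,205:295]
pts=cv2.findNonZero(r); R=cv2.minAreaRect(pts); B=cv2.boxPoints(R); print("board",R,[ray(c,*p,0.012).round(3).tolist() for p in B], ray(c,*R[0],0.012))
# box: non-brown inside
q=np.zeros_like(m); q[172:230,218:282]=1-m[172:230,218:282]
n,l,st,ce=cv2.connectedComponentsWithStats(q);i=1+st[1:,4].argmax();print(st[i])
R=cv2.minAreaRect(cv2.findNonZero((l==i).astype(np.uint8)));print("box",R,[ray(c,*p,0.04).round(3).tolist() for p in cv2.boxPoints(R)],ray(c,*R[0],0.04))
w=np.zeros_like(m); w[172:230,218:282]=((im.min(2)>185))[172:230,218:282]
n,l,st,ce=cv2.connectedComponentsWithStats(w);i=1+st[1:,4].argmax();print(st[i])
R=cv2.minAreaRect(cv2.findNonZero((l==i).astype(np.uint8)));print("handle",R,ray(c,*R[0],0.084),[ray(c,*p,0.084).round(3).tolist() for p in cv2.boxPoints(R)])
for n_,u,v,z in [("bowl",409,221,.05),("tub",358.5,122.5,.045),("cut",315,115,.045),("jar",251,118,.085)]: print(n_,ray(c,u,v,z).round(3))
E
```

```text
[ 504   81  109  131 2672] [558.75711078 144.97043413]
[ 210  165   77   78 2880] [245.48784722 206.61076389]
[ 299  249   63   64 2129] [329.49600752 280.41521841]
[ 190  264   63   59 2199] [221.46703047 292.579809  ]
[ 81 350  29  22 331] [ 94.95770393 360.49244713]
[  9 353  16  29 336] [ 16.36607143 366.74702381]
[ 47 364  24  28 335] [ 58.7761194  377.81791045]
[109 373  18  27 314] [117.88216561 386.60509554]
board ((247.6452178955078, 203.37945556640625), (71.02862548828125, 71.55204772949219), 83.9909896850586) [[0.631, 0.259, 0.012], [0.655, 0.081, 0.012], [0.478, 0.056, 0.012], [0.454, 0.232, 0.012]] [0.5539463  0.15707586 0.012     ]
[ 225  178   52   43 2175]
box ((250.5, 199.0), (42.0, 51.0), 90.0) [[0.613, 0.21, 0.04], [0.616, 0.085, 0.04], [0.513, 0.082, 0.04], [0.51, 0.205, 0.04]] [0.56273608 0.14566875 0.04      ]Traceback (most recent call last):
  File "<stdin>", line 20, in <module>
ValueError: attempt to get argmax of an empty sequence
```

View pics/topc.png

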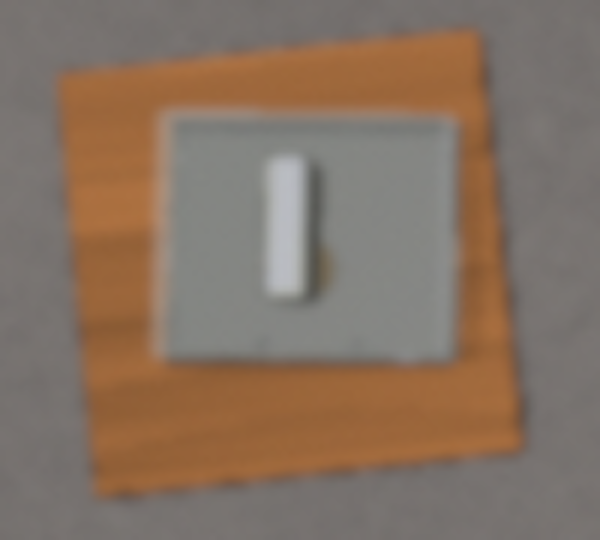

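View pics/scenec.png

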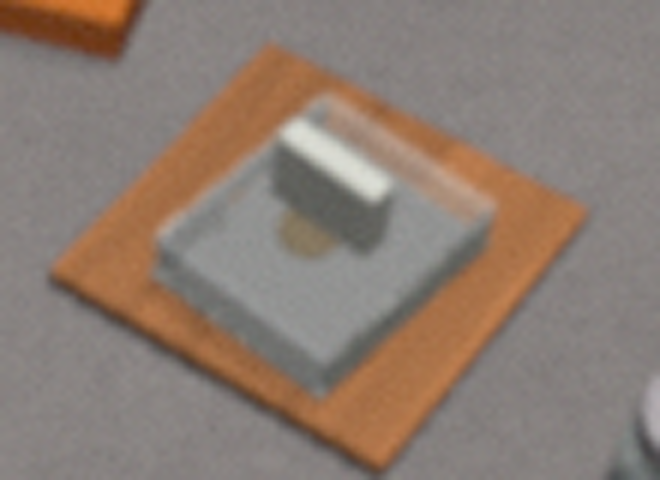

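The crops show a clear-topped box with a white handle at crop (287,226) in the top view. The slot lips are on the lower edge, which is the robot side. The brass token sits beside and under the handle, at crop (306,232) in the scene view. This is the right box. Next I'll get its axes and the token's place.

Run:
```python
from h import *
c=env.read_camera("top"); s=env.read_camera("scene")
T=lambda x,y,z: ray(c,200+(x+.5)/6-.5,160+(y+.5)/6-.5,z)
S=lambda x,y,z: ray(s,300+(x+.5)/6-.5,140+(y+.5)/6-.5,z)
ang=lambda a,b: np.degrees(np.arctan2(*(b-a)[[1,0]]))
for nm,a,b in [("handle top-cam",T(286,297,.084),T(289,155,.084)),("back edge",T(460,118,.042),T(165,110,.042)),("front edge",T(456,360,.042),T(165,358,.042)),
  ("handle scene",S(280,132,.084)*0+S(292,123,.084),S(376,190,.084)),("left",T(160,358,.042),T(162,110,.042)),("right",T(456,360,.042),T(460,118,.042))]:
  print(nm,a.round(4),b.round(4),((a+b)/2).round(4),"len",np.linalg.norm(b-a).round(3),"ang",ang(a,b).round(1))
print("token scene",S(306,232,.021),"top visible",T(326,268,.021))
im=c["img"]; g=cv2.cvtColor(im,cv2.COLOR_BGR2GRAY)
h=cv2.HoughCircles(g[170:270,360:460],cv2.HOUGH_GRADIENT,1,50,param1=100,param2=15,minRadius=26,maxRadius=36);print(h)
u,v,r=h[0,0];print("bowl",ray(c,u+360,v+170,.05),ray(c,u+360+r,v+170,.05))
print("bowl floor",ray(c,404,221,.003), "scene rim",ray(s,229,259,.05))
```

```text
handle top-cam [0.5353 0.1449 0.084 ] [0.5905 0.1459 0.084 ] [0.5629 0.1454 0.084 ] len 0.055 ang 1.0
back edge [0.6126 0.0844 0.042 ] [0.6127 0.2044 0.042 ] [0.6126 0.1444 0.042 ] len 0.12 ang 90.0
front edge [0.5141 0.0827 0.042 ] [0.5119 0.2    0.042 ] [0.513  0.1414 0.042 ] len 0.117 ang 91.1
handle scene [0.5382 0.1492 0.084 ] [0.5886 0.1459 0.084 ] [0.5634 0.1475 0.084 ] len 0.05 ang -3.8
left [0.5118 0.202  0.042 ] [0.6126 0.2056 0.042 ] [0.5622 0.2038 0.042 ] len 0.101 ang 2.0
right [0.5141 0.0827 0.042 ] [0.6126 0.0844 0.042 ] [0.5634 0.0836 0.042 ] len 0.098 ang 1.0
token scene [0.55266226 0.15013276 0.021     ] top visible [0.55151837 0.13987017 0.021     ]
[[[45.5 51.5 30.8]]]
bowl [ 0.51742596 -0.23062754  0.05      ] [ 0.51936622 -0.3049453   0.05      ]
bowl floor [ 0.52036794 -0.23823271  0.003     ] scene rim [ 0.5270537  -0.23921565  0.05      ]
```

The box is centred at (0.563, 0.145) with yaw about 1°. Its top edges measure 100 x 119 mm, which fits the given size. The board is centred at (0.554, 0.157), the bowl at about (0.52, -0.234), and the token is near the middle of the box. First I'll move over the box.

>>> drive_tool:
  commands:
    - [-2.47,-1.72,0,0,0,0,1]
    - [-2.47,-1.72,0,0,0,0,1]
    - [-2.47,-1.72,0,0,0,0,1]
    - [-2.47,-1.72,0,0,0,0,1]
    - [-2.47,-1.72,0,0,0,0,1]
    - [-2.47,-1.72,0,0,0,0,1]
    - [-2.47,-1.72,0,0,0,0,1]
    - [-2.47,-1.72,0,0,0,0,1]
    - [-2.47,-1.72,0,0,0,0,1]
    - [-2.47,-1.72,0,0,0,0,1]
    - [-2.47,-1.72,0,0,0,0,1]
    - [-2.47,-1.72,0,0,0,0,1]
    - [-2.47,-1.72,0,0,0,0,1]
    - [-2.47,-1.72,0,0,0,0,1]
    - [-2.47,-1.72,0,0,0,0,1]
    - [-2.47,-1.72,0,0,0,0,1]
    - [-2.47,-1.72,0,0,0,0,1]
    - [-2.47,-1.72,0,0,0,0,1]
    - [-2.47,-1.72,0,0,0,0,1]
    - [-2.47,-1.72,0,0,0,0,1]

```text
time_s: 2.02
tool_pos: [0.5634, 0.1441, 0.2925]
tool_rot: [180.0, 0.0, 162.7]
force: [-0.0, 0.1, -0.3]
grip_width: 0.0872
```

>>> drive_tool:
  commands:
    - [0,0,0,0,0,7,1]
    - [0,0,0,0,0,7,1]
    - [0,0,0,0,0,7,1]
    - [0,0,0,0,0,7,1]
    - [0,0,0,0,0,7,1]
    - [0,0,0,0,0,7,1]
    - [0,0,0,0,0,7,1]
    - [0,0,0,0,0,7,1]
    - [0,0,0,0,0,7,1]
    - [0,0,0,0,0,7,1]
    - [0,0,0,0,0,7,1]
    - [0,0,0,0,0,7,1]
    - [0,0,0,0,0,7,1]
    - [0,0,0,0,0,7,1]
    - [0,0,0,0,0,7,1]
    - [0,0,0,0,0,7,1]
    - [0,0,0,0,0,7,1]
    - [0,0,0,0,0,7,1]

```text
time_s: 3.52
tool_pos: [0.5626, 0.1454, 0.2924]
tool_rot: [-180.0, -0.0, 36.4]
force: [-0.3, 0.1, 0.4]
grip_width: 0.087
```

```bash
cat > st.py <<'E'
from h import *
from scipy.spatial.transform import Rotation as R
def st():
    o=env.get_obs(); np.set_printoptions(suppress=True,precision=3)
    print("t",round(o["time_s"],2),"pos",o["tool_pos"],"rot",o["tool_rot"].round(1),"q",o["qpos"].round(1),"F",o["force"].round(1),"w",round(o["grip_width"],4)); return o
def delta(o,target,rpy=None):
    Rm=R.from_euler("xyz",o["tool_rot"],degrees=True)
    print("tool-axes shift cm",(Rm.inv().apply(np.array(target)-o["tool_pos"])*100).round(2))
    if rpy is not None: print("rotvec",(Rm.inv()*R.from_euler("xyz",rpy,degrees=True)).as_rotvec(degrees=True).round(2))
E
python3 -c "
from st import *
o=st(); delta(o,[.563,.1455,.118],[180,0,1.3])"
```

```text
t 3.52 pos [0.563 0.145 0.292] rot [-180.    -0.    36.4] q [-45.   10.7  31.9  94.4  -5.8  76.6 -65.9] F [-0.3  0.1  0.4] w 0.087
tool-axes shift cm [ 0.03  0.02 17.44]
rotvec [-0.01 -0.01 35.07]
```

>>> drive_tool:
  commands:
    - [0,0,0,0,0,7,1]
    - [0,0,0,0,0,7,1]
    - [0,0,0,0,0,7,1]
    - [0,0,0,0,0,7,1]
    - [0,0,0,0,0,7,1]
    - [0,0,2,0,0,0,1]
    - [0,0,2,0,0,0,1]
    - [0,0,2,0,0,0,1]
    - [0,0,2,0,0,0,1]
    - [0,0,0,0,0,0,1]

```text
time_s: 4.35
tool_pos: [0.5602, 0.145, 0.2083]
tool_rot: [179.9, 0.4, 1.7]
force: [-0.4, 0.2, 0.2]
grip_width: 0.0871
```

```bash
python3 -c "
from st import *
o=st(); delta(o,[.563,.1455,.118],[180,0,1.3])
c=env.read_camera('wrist'); cv2.imwrite('pics/w1.png',c['img'])
for P in [[.535,.145,.084],[.591,.1455,.084]]: print(proj(c,P))"
```

```text
t 4.35 pos [0.56  0.145 0.208] rot [179.9   0.4   1.7] q [-47.   14.7  34.8 100.5  -8.9  67.9 -98. ] F [-0.4  0.2  0.2] w 0.0871
tool-axes shift cm [ 0.34 -0.06  9.03]
rotvec [0.14 0.38 0.42]
[310.905 246.396]
[312.199 179.59 ]
```

View pics/w1.png

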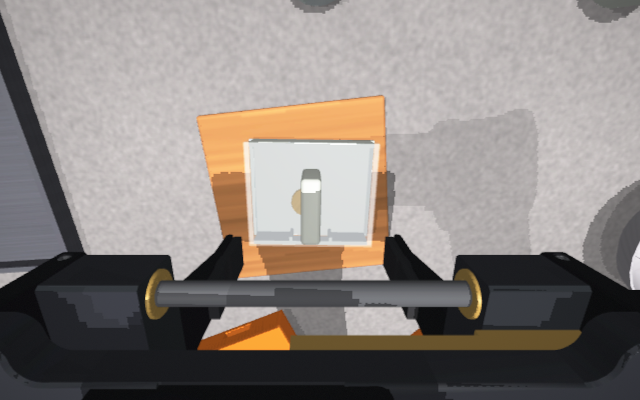

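The wrist view shows the handle at u≈311, centred between the fingers, with the predicted line matching. The slot lips are at (292,233) and (330,233), on the near end. I'll descend and grip.

>>> drive_tool:
  commands:
    - [0.1,0,1.5,0,0.1,0.1,1]
    - [0.1,0,1.5,0,0.1,0.1,1]
    - [0.1,0,1.5,0,0.1,0.2,1]
    - [0,0,1.5,0,0,0,1]
    - [0,0,1.5,0,0,0,1]
    - [0,0,1,0,0,0,1]
    - [0,0,0.5,0,0,0,1]
    - [0,0,0,0,0,0,1]
    - [0,0,0,0,0,0,1]

```text
time_s: 5.15
tool_pos: [0.5666, 0.1456, 0.1231]
tool_rot: [-180.0, -0.4, 1.3]
force: [0.2, 0.3, 0.3]
grip_width: 0.0869
```

```bash
python3 -c "
from st import *
o=st(); delta(o,[.563,.1455,.118],[180,0,1.3])"
```

```text
t 5.15 pos [0.567 0.146 0.123] rot [-180.    -0.4    1.3] q [-45.1  20.6  33.3 104.6 -13.1  58.2 -95.3] F [0.2 0.3 0.3] w 0.0869
tool-axes shift cm [-0.36  0.    0.51]
rotvec [-0.02 -0.36  0.01]
```

>>> drive_tool:
  commands:
    - [-0.3,0,0.4,0,0,0,1]
    - [0,0,0,0,0,0,1]
    - [0,0,0,0,0,0,0]
    - [0,0,0,0,0,0,0]
    - [0,0,0,0,0,0,0]
    - [0,0,0,0,0,0,0]
    - [0,0,0,0,0,0,0]
    - [0,0,0,0,0,0,0]
    - [0,0,0,0,0,0,0]
    - [0,0,0,0,0,0,0]
  force: 50

```text
time_s: 5.98
tool_pos: [0.563, 0.1454, 0.1183]
tool_rot: [-180.0, -0.3, 1.3]
force: [0.1, 0.2, -0.1]
grip_width: 0.0415
```

```bash
python3 -c "
from st import *
o=st()"
```

```text
t 5.98 pos [0.563 0.145 0.118] rot [-180.    -0.3    1.3] q [-45.2  20.6  33.3 105.3 -13.1  57.7 -95.3] F [ 0.1  0.2 -0.1] w 0.0415
```

>>> drive_tool:
  commands:
    - [0,0,0,0,0,0,0]
    - [0,0,0,0,0,0,0]
    - [0,0,0,0,0,0,0]
    - [0,0,0,0,0,0,0]
    - [0,0,0,0,0,0,0]
    - [0,0,0,0,0,0,0]
    - [0,0,0,0,0,0,0]

```text
time_s: 6.57
tool_pos: [0.563, 0.1456, 0.1182]
tool_rot: [-180.0, -0.3, 1.3]
force: [-0.0, 0.8, -0.2]
grip_width: 0.0155
```

```bash
python3 -c "
from st import *
o=st()"
```

```text
t 6.57 pos [0.563 0.146 0.118] rot [-180.    -0.3    1.3] q [-45.2  20.6  33.3 105.3 -13.1  57.7 -95.3] F [-0.   0.8 -0.2] w 0.0155
```

The grip closed at 15.5 mm on the 16 mm handle. I'll lift and check.

>>> drive_tool:
  commands:
    - [0,0,-0.4,0,0,0,0]
    - [0,0,-0.8,0,0,0,0]
    - [0,0,-1.2,0,0,0,0]
    - [0,0,-1.5,0,0,0,0]
    - [0,0,-1.5,0,0,0,0]
    - [0,0,-1.5,0,0,0,0]
    - [0,0,-1.5,0,0,0,0]
    - [0,0,-1.5,0,0,0,0]
    - [0,0,-1.5,0,0,0,0]
    - [0,0,-1.2,0,0,0,0]
    - [0,0,-0.8,0,0,0,0]
    - [0,0,-0.4,0,0,0,0]
    - [0,0,0,0,0,0,0]

```text
time_s: 7.65
tool_pos: [0.5626, 0.1454, 0.2573]
tool_rot: [-180.0, -0.4, 1.3]
force: [0.1, -0.1, -2.1]
grip_width: 0.0154
```

```bash
python3 -c "
from st import *
o=st()
a=env.read_camera('scene')['img'];b=env.read_camera('wrist')['img']
cv2.imwrite('pics/l1.png',np.hstack([a,b])[::1,::1] if 0 else cv2.resize(np.vstack([a,b]),(480,600)))"
```

```text
t 7.65 pos [0.563 0.145 0.257] rot [-180.    -0.4    1.3] q [-48.   12.1  35.4  97.5  -7.3  72.4 -99.7] F [ 0.1 -0.1 -2.1] w 0.0154
```

View pics/l1.png

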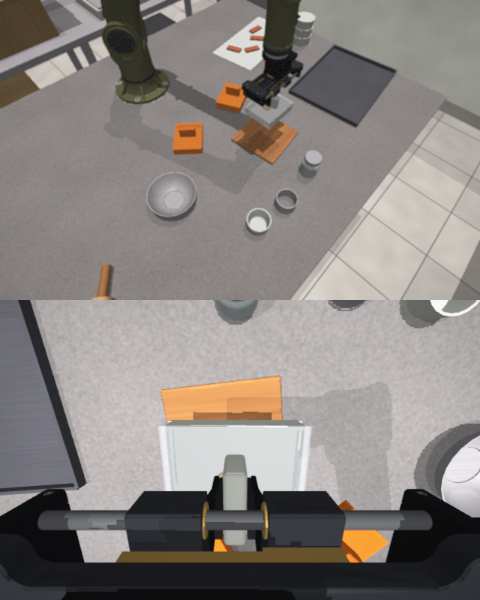

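The box is held level and clear of the board, at (268,108) in the scene half, and the 2.1 N load matches its weight. Next I'll carry it to the bowl.

>>> drive_tool:
  commands:
    - [-0.14,0.5,0,0,0,0,0]
    - [-0.14,1,0,0,0,0,0]
    - [-0.14,1.5,0,0,0,0,0]
    - [-0.14,2,0,0,0,0,0]
    - [-0.14,2,0,0,0,0,0]
    - [-0.14,2,0,0,0,0,0]
    - [-0.14,2,0,0,0,0,0]
    - [-0.14,2,0,0,0,0,0]
    - [-0.14,2,0,0,0,0,0]
    - [-0.14,2,0,0,0,0,0]
    - [-0.14,2,0,0,0,0,0]
    - [-0.14,2,0,0,0,0,0]
    - [-0.14,2,0,0,0,0,0]
    - [-0.14,2,0,0,0,0,0]
    - [-0.14,2,0,0,0,0,0]
    - [-0.14,2,0,0,0,0,0]
    - [-0.14,1.5,0,0,0,0,0]
    - [-0.14,1,0,0,0,0,0]
    - [-0.14,0.5,0,0,0,0,0]

```text
time_s: 9.33
tool_pos: [0.5417, -0.1783, 0.256]
tool_rot: [180.0, -0.3, 1.1]
force: [0.6, -0.1, -2.3]
grip_width: 0.0155
```

>>> drive_tool:
  commands:
    - [0,0,0,0,0,-2,0]
    - [0,0,0,0,0,-4,0]
    - [0,0,0,0,0,-5,0]
    - [0,0,0,0,0,-5,0]
    - [0,0,0,0,0,-5,0]
    - [0,0,0,0,0,-5,0]
    - [0,0,0,0,0,-5,0]
    - [0,0,0,0,0,-5,0]
    - [0,0,0,0,0,-5,0]
    - [0,0,0,0,0,-5,0]
    - [0,0,0,0,0,-5,0]
    - [0,0,0,0,0,-5,0]
    - [0,0,0,0,0,-5,0]
    - [0,0,0,0,0,-3,0]
    - [0,0,0,0,0,-1,0]
    - [0,0,0,0,0,0,0]

```text
time_s: 10.67
tool_pos: [0.5428, -0.1749, 0.256]
tool_rot: [179.8, -0.1, 66.3]
force: [-0.3, 0.3, -2.6]
grip_width: 0.0152
```

```bash
cat > slot.py <<'E'
from st import *
o=st(); Rm=R.from_euler("xyz",o["tool_rot"],degrees=True)
s=o["tool_pos"]+Rm.apply([-.05,0,.097]); print("slot",s)
print("to slot over bowl, tool cm",(Rm.inv().apply(np.array([.523,-.227,.12])-s)*100).round(2))
E
python3 slot.py; python3 -c "
from st import *
c=env.read_camera('top');cv2.imwrite('pics/t2.png',c['img'])"
```

```text
t 10.67 pos [ 0.543 -0.175  0.256] rot [179.8  -0.1  66.3] q [-19.2  11.1  39.1  99.1  -7.4  72.2  -2.1] F [-0.3  0.3 -2.6] w 0.0152
slot [ 0.523 -0.221  0.159]
to slot over bowl, tool cm [-0.6   0.22  3.88]
```

View pics/t2.png

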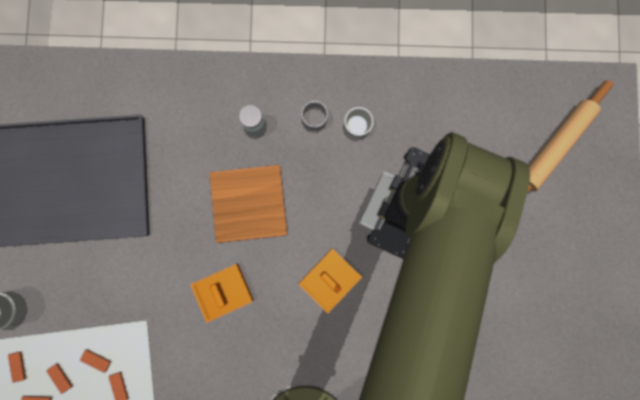

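The box is over the bowl with its slot end on the far right, and the arm hides the bowl in the top view. I'll lower it 3.9 cm, then tilt about the slot in stages.

>>> drive_tool:
  commands:
    - [-0.1,0,0.5,0,0,0,0]
    - [-0.1,0.1,0.8,0,0,0,0]
    - [-0.2,0.1,0.9,0,0,0,0]
    - [-0.1,0,0.9,0,0,0,0]
    - [-0.1,0,0.6,0,0,0,0]
    - [0,0,0.2,0,0,0,0]
    - [-0.52,0,-0.24,0,3,0,0]
    - [-0.7,0,-0.32,0,4,0,0]
    - [-0.7,0,-0.32,0,4,0,0]
    - [-0.7,0,-0.32,0,4,0,0]
    - [0,0,0,0,0,0,0]

```text
time_s: 11.63
tool_pos: [0.5297, -0.2114, 0.2265]
tool_rot: [179.7, -15.1, 65.9]
force: [-0.8, -2.0, -3.8]
grip_width: 0.0159
```

```bash
python3 slot.py; python3 -c "
from st import *
c=env.read_camera('scene');cv2.imwrite('pics/s3.png',cv2.resize(c['img'][150:330,120:400],None,fx=2.8,fy=2.8))"
```

```text
t 11.63 pos [ 0.53  -0.211  0.226] rot [179.7 -15.1  65.9] q [ -7.4  13.5  39.4 101.6 -24.9  71.4  16.1] F [-0.8 -2.  -3.8] w 0.0159
slot [ 0.521 -0.233  0.12 ]
to slot over bowl, tool cm [ 0.59 -0.03  0.14]
```

View pics/s3.png

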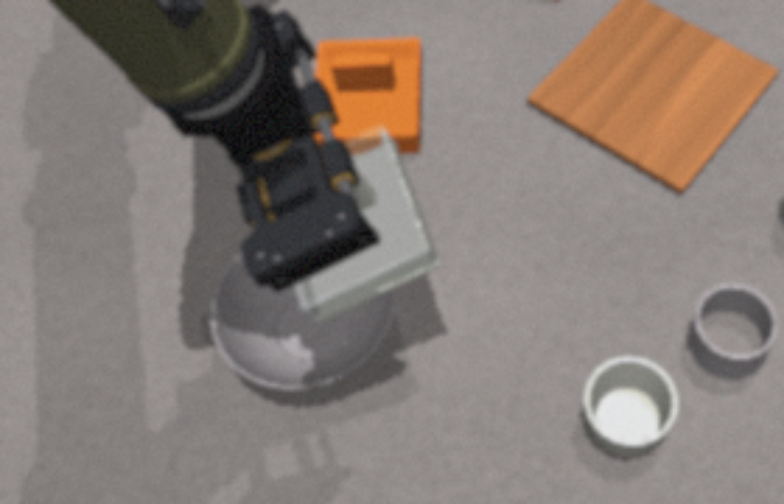

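The box is tilted 15° with its slot end over the bowl. The computed slot point (0.521, -0.233) is on the bowl's axis. I'll tilt on.

>>> drive_tool:
  commands:
    - [-0.52,0,-0.24,0,3,0,0]
    - [-0.75,0,-0.4,0,5,0,0]
    - [-0.8,0,-0.4,0,5,0,0]
    - [-0.8,0,-0.4,0,5,0,0]
    - [-0.8,0,-0.4,0,5,0,0]
    - [-0.8,0,-0.4,0,5,0,0]
    - [-0.8,0,-0.4,0,5,0,0]
    - [0,0,0,0,0,0,0]

```text
time_s: 12.35
tool_pos: [0.5063, -0.2618, 0.2198]
tool_rot: [-179.8, -48.0, 65.9]
force: [-1.5, -0.3, -3.5]
grip_width: 0.0156
```

```bash
python3 slot.py; python3 -c "
from st import *
c=env.read_camera('scene');cv2.imwrite('pics/s4.png',cv2.resize(c['img'][150:330,120:400],None,fx=2.8,fy=2.8))"
```

```text
t 12.35 pos [ 0.506 -0.262  0.22 ] rot [-179.8  -48.    65.9] q [ 16.5  26.4  36.7  98.7 -55.1  92.7  44.4] F [-1.5 -0.3 -3.5] w 0.0156
slot [ 0.522 -0.226  0.118]
to slot over bowl, tool cm [ 0.17  0.14 -0.15]
```

View pics/s4.png

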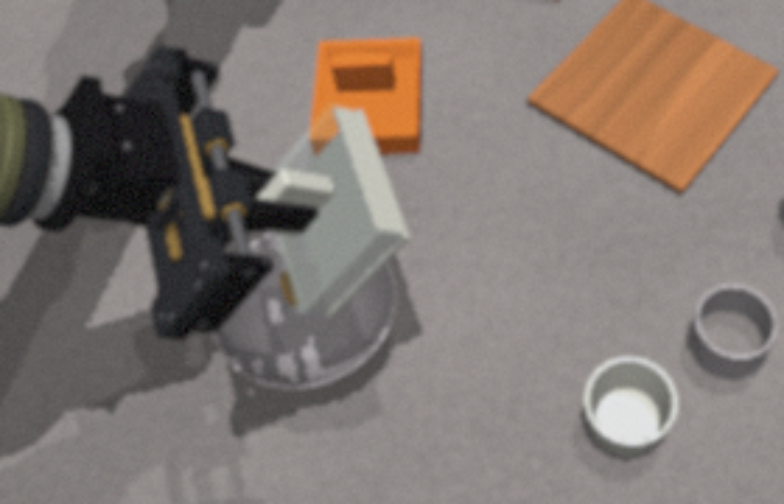

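The token (brass, crop (288,290)) has slid to the slot end on the box's -y side and is held by the lip. I'll tilt further, then rock about the tool axis so it rolls over the lip, pivoting on the slot.

>>> drive_tool:
  commands:
    - [-0.6,0.1,-0.4,0,4,0,0]
    - [-0.75,0,-0.4,0,5,0,0]
    - [-0.6,0,-0.3,0,4,0,0]
    - [0,0,0,0,0,0,0]
    - [0,-0.26,0,0,0,-3,0]
    - [-0.03,-0.52,0,0,0,-6,0]
    - [-0.03,-0.52,0,0,0,-6,0]
    - [-0.03,-0.52,0,0,0,-6,0]
    - [-0.03,-0.52,0,0,0,-6,0]
    - [0,0,0,0,0,0,0]

```text
time_s: 13.23
tool_pos: [0.48, -0.2702, 0.2111]
tool_rot: [140.3, -50.8, 113.3]
force: [-0.0, 0.5, -2.4]
grip_width: 0.0157
```

```bash
python3 slot.py; python3 -c "
from st import *
c=env.read_camera('scene');cv2.imwrite('pics/s5.png',cv2.resize(c['img'][150:330,120:400],None,fx=2.8,fy=2.8))"
```

```text
t 13.23 pos [ 0.48  -0.27   0.211] rot [140.3 -50.8 113.3] q [ 27.   31.1  30.8  99.4 -60.7 101.1  79. ] F [-0.   0.5 -2.4] w 0.0157
slot [ 0.527 -0.222  0.125]
to slot over bowl, tool cm [-0.63 -0.44 -0.31]
```

View pics/s5.png

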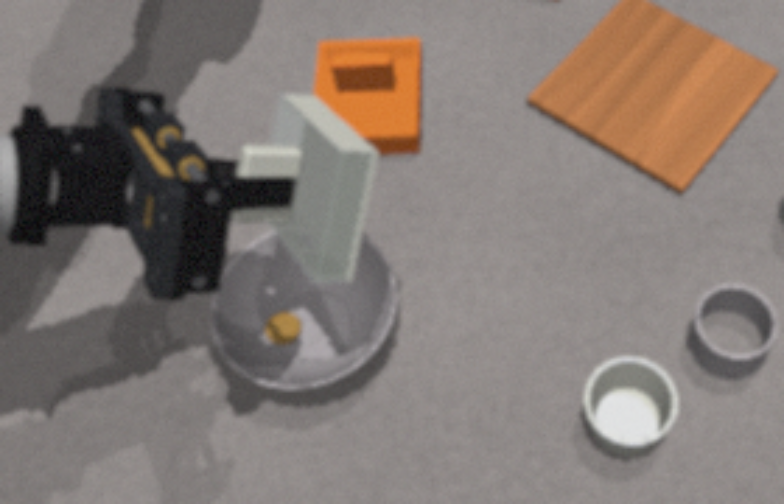

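The token lies in the bowl at crop (284,326), and the box is empty. I'll hold briefly, then undo the rock and tilt about the TCP, which keeps the box at least 10 cm up.

>>> drive_tool:
  commands:
    - [0,0,0,0,0,0,0]
    - [0,0,0,0,0,0,0]
    - [0,0,0,0,0,0,0]
    - [0,0,0,0,0,3,0]
    - [0,0,0,0,0,6,0]
    - [0,0,0,0,0,6,0]
    - [0,0,0,0,0,6,0]
    - [0,0,0,0,0,6,0]
    - [0,0,0,0,0,0,0]

```text
time_s: 14.03
tool_pos: [0.4796, -0.2721, 0.21]
tool_rot: [179.9, -61.1, 66.4]
force: [0.1, 0.9, -1.4]
grip_width: 0.0154
```

>>> drive_tool:
  commands:
    - [0,0,0,0,-4,0,0]
    - [0,0,0,0,-5,0,0]
    - [0,0,0,0,-5,0,0]
    - [0,0,0,0,-5,0,0]
    - [0,0,0,0,-5,0,0]
    - [0,0,0,0,-5,0,0]
    - [0,0,0,0,-5,0,0]
    - [0,0,0,0,-5,0,0]
    - [0,0,0,0,-5,0,0]
    - [0,0,0,0,-5,0,0]
    - [0,0,0,0,-5,0,0]
    - [0,0,0,0,-4,0,0]
    - [0,0,0,0,-3,0,0]
    - [0,0,0,0,0,0,0]

```text
time_s: 15.2
tool_pos: [0.4806, -0.2689, 0.2101]
tool_rot: [179.8, -0.2, 66.7]
force: [0.0, 1.0, -1.9]
grip_width: 0.0156
```

```bash
python3 -c "
from st import *
o=st(); delta(o,[.5,-.26,.27],[180,0,66])
c=env.read_camera('scene');cv2.imwrite('pics/s6.png',cv2.resize(c['img'][150:330,120:400],None,fx=2.8,fy=2.8))"
```

```text
t 15.2 pos [ 0.481 -0.269  0.21 ] rot [179.8  -0.2  66.7] q [-12.9  11.4  44.2 105.   -8.9  66.8  11. ] F [ 0.   1.  -1.9] w 0.0156
tool-axes shift cm [ 1.6   1.46 -5.97]
rotvec [ 0.22 -0.19  0.71]
```

View pics/s6.png

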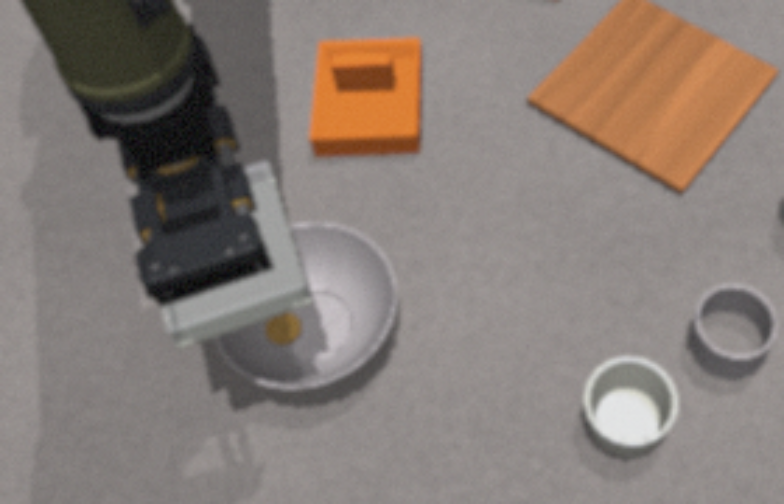

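The token is still in the bowl at (283,326) and the box is level. Next: lift, yaw back and return to the board.

>>> drive_tool:
  commands:
    - [0,0,-0.5,0,0,0,0]
    - [0,0,-1,0,0,0,0]
    - [0,0,-1.2,0,0,2,0]
    - [0,0,-1.2,0,0,4,0]
    - [0,0,-0.8,0,0,5,0]
    - [0,0,-0.3,0,0,5,0]
    - [0,0,0,0,0,5,0]
    - [0,0,0,0,0,5,0]
    - [0,0,0,0,0,5,0]
    - [0,0,0,0,0,5,0]
    - [0,0,0,0,0,5,0]
    - [0,0,0,0,0,5,0]
    - [0,0,0,0,0,5,0]
    - [0,0,0,0,0,5,0]
    - [0,0,0,0,0,5,0]
    - [0,0,0,0,0,5,0]
    - [0,0,0,0,0,3,0]
    - [0,0,0,0,0,1,0]
    - [0,0,0,0,0,0,0]

```text
time_s: 16.83
tool_pos: [0.4787, -0.2731, 0.2609]
tool_rot: [-179.9, -0.4, -3.8]
force: [0.3, -0.5, -2.4]
grip_width: 0.0158
```

```bash
python3 -c "
from st import *
o=st(); delta(o,[.555,.155,.26],[180,0,1])"
```

```text
t 16.83 pos [ 0.479 -0.273  0.261] rot [-179.9   -0.4   -3.8] q [-20.2   9.5  52.5 101.6  -8.1  72.5 -59.4] F [ 0.3 -0.5 -2.4] w 0.0158
tool-axes shift cm [  4.81 -43.22   0.16]
rotvec [-0.04 -0.35 -4.76]
```

>>> drive_tool:
  commands:
    - [0.22,-0.6,0,0,0,0,0]
    - [0.22,-1.2,0,0,0,0,0]
    - [0.22,-1.8,0,0,0,0,0]
    - [0.22,-2.25,0,0,0,0,0]
    - [0.22,-2.25,0,0,0,0,0]
    - [0.22,-2.25,0,0,0,0,0]
    - [0.22,-2.25,0,0,0,0,0]
    - [0.22,-2.25,0,0,0,0,0]
    - [0.22,-2.25,0,0,0,0,0]
    - [0.22,-2.25,0,0,0,0,0]
    - [0.22,-2.25,0,0,0,0,0]
    - [0.22,-2.25,0,0,0,0,0]
    - [0.22,-2.25,0,0,0,0,0]
    - [0.22,-2.25,0,0,0,0,0]
    - [0.22,-2.25,0,0,0,0,0]
    - [0.22,-2.25,0,0,0,0,0]
    - [0.22,-2.25,0,0,0,0,0]
    - [0.22,-2.25,0,0,0,0,0]
    - [0.22,-2.25,0,0,0,0,0]

```text
time_s: 18.42
tool_pos: [0.5462, 0.1218, 0.2608]
tool_rot: [-179.9, -0.3, -3.6]
force: [1.1, 0.6, -2.8]
grip_width: 0.0158
```

>>> drive_tool:
  commands:
    - [0.22,-1.8,0,0,0,0,0]
    - [0.22,-1.2,0,0,0,0,0]
    - [0.22,-0.6,0,0,0,0,0]
    - [0,0,0,0,0,0,0]
    - [0,0,0,0,0,0,0]

```text
time_s: 18.83
tool_pos: [0.5553, 0.1547, 0.2606]
tool_rot: [180.0, -0.3, -3.7]
force: [-0.4, 0.4, -3.0]
grip_width: 0.0158
```

```bash
python3 -c "
from st import *
o=st(); delta(o,[.555,.155,.119],[180,0,-3.8])
c=env.read_camera('wrist');a=c['img'];b=env.read_camera('scene')['img']
cv2.imwrite('pics/s7.png',cv2.resize(np.vstack([a,b]),(480,600)))"
```

```text
t 18.83 pos [0.555 0.155 0.261] rot [180.   -0.3  -3.7] q [ -48.1   11.2   33.9   97.7   -6.4   72.7 -106.5] F [-0.4  0.4 -3. ] w 0.0158
tool-axes shift cm [-0.11 -0.04 14.16]
rotvec [ 0.04 -0.29  0.06]
```

View pics/s7.png

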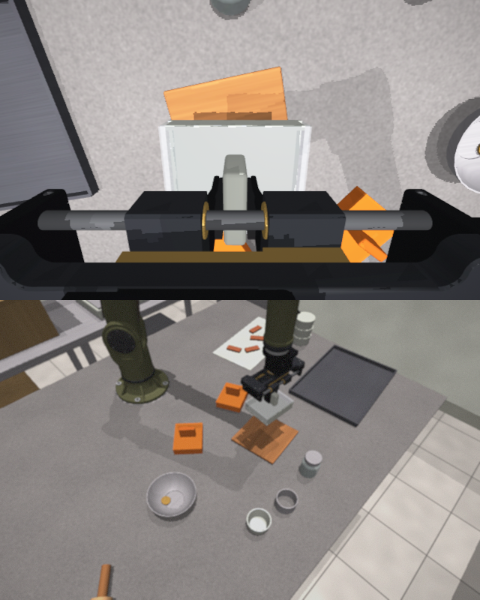

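The box is level above the board and has not shifted in the grip, and the token shows in the bowl at (166,501). I'll lower it, slowing near the end.

>>> drive_tool:
  commands:
    - [0,0,0.5,0,0,0,0]
    - [0,0,1,0,0,0,0]
    - [0,0,1.5,0,0,0,0]
    - [0,0,1.5,0,0,0,0]
    - [0,0,1.5,0,0,0,0]
    - [0,0,1.5,0,0,0,0]
    - [0,0,1.5,0,0,0,0]
    - [0,0,1.5,0,0,0,0]
    - [0,0,1.2,0,0,0,0]
    - [0,0,0.8,0,0,0,0]
    - [0,0,0.5,0,0,0,0]
    - [0,0,0.3,0,0,0,0]
    - [0,0,0,0,0,0,0]
    - [0,0,0,0,0,0,0]

```text
time_s: 20.1
tool_pos: [0.5563, 0.1559, 0.1282]
tool_rot: [-179.9, -0.4, -3.7]
force: [0.5, -0.8, -2.7]
grip_width: 0.0155
```

```bash
python3 -c "
from st import *
o=st(); delta(o,[.555,.155,.118],[180,0,-3.8])"
```

```text
t 20.1 pos [0.556 0.156 0.128] rot [-179.9   -0.4   -3.7] q [ -45.8   19.1   32.3  105.4  -11.8   58.4 -102.5] F [ 0.5 -0.8 -2.7] w 0.0155
tool-axes shift cm [-0.13  0.1   1.01]
rotvec [-0.05 -0.35  0.11]
```

>>> drive_tool:
  commands:
    - [0,0,0.4,0,-0.2,0,0]
    - [0,0,0.3,0,0,0,0]
    - [0,0,0.2,0,0,0,0]
    - [0,0,0.1,0,0,0,0]
    - [0,0,0,0,0,0,0]

```text
time_s: 20.52
tool_pos: [0.5559, 0.1559, 0.1183]
tool_rot: [-179.9, -0.1, -3.7]
force: [-2.7, -1.1, 3.4]
grip_width: 0.0157
```

```bash
python3 -c "
from st import *
o=st()"
```

```text
t 20.52 pos [0.556 0.156 0.118] rot [-179.9   -0.1   -3.7] q [ -45.5   20.    32.   105.7  -12.4   57.7 -102. ] F [-2.7 -1.1  3.4] w 0.0157
```

The force has turned from -2.7 to +3.4 N, so the box is on the board. I'll release, then go up.

>>> drive_tool:
  commands:
    - [0,0,0,0,0,0,0.2]
    - [0,0,0,0,0,0,0.6]
    - [0,0,0,0,0,0,1]
    - [0,0,0,0,0,0,1]
    - [0,0,0,0,0,0,1]
    - [0,0,0,0,0,0,1]
    - [0,0,0,0,0,0,1]
    - [0,0,0,0,0,0,1]
    - [0,0,0,0,0,0,1]
    - [0,0,0,0,0,0,1]
    - [0,0,0,0,0,0,1]
    - [0,0,0,0,0,0,1]

```text
time_s: 21.52
tool_pos: [0.5559, 0.1559, 0.1177]
tool_rot: [-180.0, -0.1, -3.7]
force: [-0.8, -0.0, 0.2]
grip_width: 0.0818
```

>>> drive_tool:
  commands:
    - [0,0,-0.5,0,0,0,1]
    - [0,0,-1,0,0,0,1]
    - [0,0,-2,0,0,0,1]
    - [0,0,-2,0,0,0,1]
    - [0,0,-2,0,0,0,1]
    - [0,0,-2,0,0,0,1]
    - [0,0,-2,0,0,0,1]
    - [0,0,-2,0,0,0,1]
    - [0,0,-2,0,0,0,1]
    - [-2,0,0,0,0,0,1]
    - [-2,0,0,0,0,0,1]
    - [-2,0,0,0,0,0,1]
    - [-1,0,0,0,0,0,1]
    - [0,0,0,0,0,0,1]

```text
time_s: 22.68
tool_pos: [0.4843, 0.1608, 0.2734]
tool_rot: [-179.9, -0.1, -3.6]
force: [0.8, -0.6, -0.5]
grip_width: 0.0871
```

```bash
python3 -c "
from st import *
o=st()
c=env.read_camera('wrist');a=c['img'];s=env.read_camera('scene');b=s['img']
cv2.imwrite('pics/s8.png',cv2.resize(np.vstack([a,b]),(480,600)))
cv2.imwrite('pics/s8b.png',cv2.resize(b[140:300,180:460],None,fx=2.8,fy=2.8))"
```

```text
t 22.68 pos [0.484 0.161 0.273] rot [-179.9   -0.1   -3.6] q [ -52.7    1.3   32.1  105.3   -0.8   73.5 -114. ] F [ 0.8 -0.6 -0.5] w 0.0871
```

View pics/s8.png

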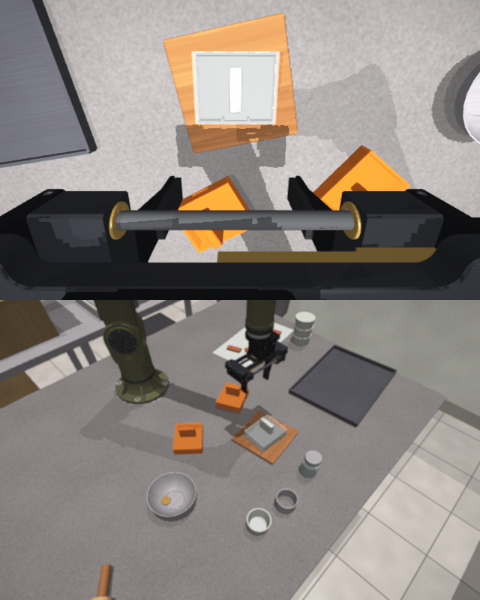

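View pics/s8b.png

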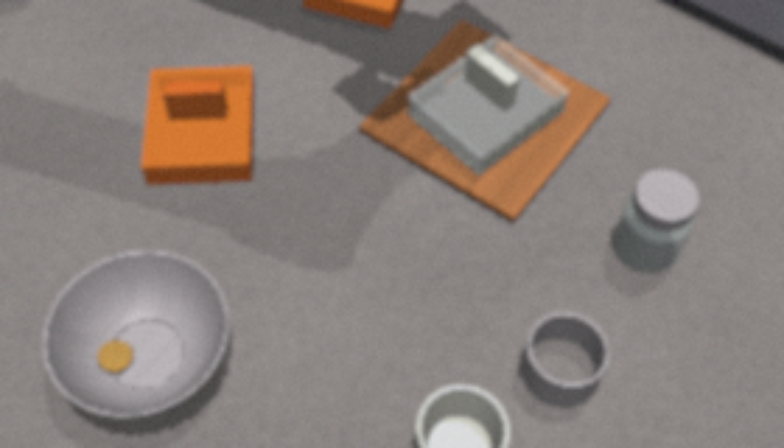

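The box lies flat on the board with its handle up. The token rests low in the bowl at crop (115,355), and the bystanders look undisturbed. I'll make one numeric check, then hand in.

```bash
python3 -c "
from st import *
s=env.read_camera('scene'); P=lambda u,v,z: ray(s,180+(u+.5)/2.8-.5,140+(v+.5)/2.8-.5,z)
print('token',P(115,355,.012),'box handle top',P(491,67,.084))
w=env.read_camera('wrist'); k=640/480
print('wrist handle',ray(w,235*k,90*k,.084))
a=cv2.imread('pics/scene0.png')[225:330,190:420].astype(int);b=s['img'][225:330,190:420].astype(int)
print('region max diff',np.unravel_index(np.abs(a-b).sum(2).argmax(),a.shape[:2]),(np.abs(a-b).sum(2)>120).sum())
o=st(); print(np.abs(o['joint_velocities']).max())
env.sign_off()"
```

```text
token [ 0.50868061 -0.25766563  0.012     ] box handle top [0.55866265 0.15245394 0.084     ]
wrist handle [0.55924719 0.15460486 0.084     ]
region max diff (np.int64(47), np.int64(32)) 61
t 22.88 pos [0.487 0.16  0.273] rot [-180.    -0.2   -3.7] q [ -52.6    1.6   32.2  105.1   -0.8   73.4 -113.9] F [ 0.   0.2 -0.1] w 0.087
0.5638989410390707
the job is handed in; nothing more can be done
```

The token is in the bowl and the box is back on its board. I handed the job in at about 22.9 s; sign-off gives no verdict.

I picked the box up by its handle, tilted it about 61° slot end down over the bowl and rocked it about 27° about the tool axis. The token dropped straight into the bowl, with the box held well clear of the board. I then levelled the box, carried it back and laid it flat, handle up.

**Last checks:**
- **Token:** it measures at about (0.509, -0.258), roughly 26 mm from the bowl's axis.
- **Box:** its handle is at about (0.559, 0.154), about 6 mm from the board's centre. Two camera views agree on this to about 2 mm.
- **Bowl and bystanders:** comparing the first and last scene pictures over the bowl, tub and cutter, only 61 pixels differ, the largest change near where the token lies. The jar, outside that comparison, looked unmoved by eye.
- **Robot:** the gripper is open and clear, with about 0 N on the tool.

No check failed, but two measurements disagreed. My early estimates of the bowl's centre differed by about 1 cm between the views, well inside the 68 mm limit.

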